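Pack a rattling glass riser with a tapered feeler blade

ROBOT

A 6-joint arm with a two-finger parallel gripper is mounted at the origin on the work surface. World frame = base frame: x ahead of the robot, y to its left, z up, the work surface at z = 0. Lengths are in m, angles in degrees, forces in N, time in s.
With the tool pointing down it reaches from about 0.4 to 0.825 m from the base axis. Payload 7 kg.
Tool frame: the origin (TCP) lies midway between the tips of the shut fingers; the grasp point (between the pads) lies 19 mm behind it (r.grip_point_offset is the z of the grasp point in the tool frame, in m); z points along the fingers, y is the line along which they close (so a half turn about z gives the same grasp; the last joint's range is limited). The gripper opens to 88 mm and grips with 3 to 60 N. Pads are 19 mm wide; open, the fingers measure 130 mm over their backs; the gripper's body (78 mm by 193 mm) begins 47 mm behind the grasp point.
Start: joints at [87.21, 20.546, 0.682, 0, -70.136, -16.507], TCP at [0.223, 0.637, 0.227] pointing down, gripper open.
Joint ranges: [-176.03, 176.03], [-82.01, 121.73], [-58.28, 71.71], [-173.87, 95.51], [-174.79, -0.11], [-173.66, 173.66]. Speed limits (degrees/s): [136.94, 136.94, 172.46, 180, 180, 180].

INTERFACE

Orientations are given as [roll, pitch, yaw] about the fixed x, y, z axes, in that order (R = Rz(yaw) Ry(pitch) Rx(roll)).
In Python, from plant import r, viewer, recognise, outline_of, pinpoint gives the robot as it stands.
- The arm moves only by the tool move_arm, never from a script. Its argument "targets" is a list of rows, each a list of 2 entries, a list of its own where there are three numbers: the shift along the tool's x, y, z in cm, then the turn, a rotation vector about the tool's x, y, z in rad. A call has 1 to 5 rows; each row is the pose to reach, as a shift and turn from the pose commanded when the call began, along the tool's axes at that moment; what a row does not reach only later rows make up. A row lasts 1/8 s, in which the tool goes at most 62.5 mm and 10.7 degrees, less where a joint would pass 70% of its speed; a pose out of reach is approached as far as the arm can. A call with a gripper value outside its range is refused whole. "jaw" is the finger opening in cm, from 0 to 8.76, set as the call begins (left out, the last holds). The fingers move at their own pace and stop on an object; "squeeze" is the grip in N (left out, the last holds). Time passes only in rows, so rows that repeat a pose let the fingers close. It gives the time, the measured TCP pose, the force, the opening and the grip force at its end, in the units of the state.
- r.get_state(): the state, without advancing time (a new reading comes with each control period).
- viewer.capture(name): name is "side" or "top"; returns a dict with "image" (480x640x3 uint8, blue, green, red), "intrinsics" (3x3 intrinsics, pixels), "camera_from_world" (4x4, takes a point from world to camera coordinates). Camera axes: x right, y up, looking along -z (the intrinsics and any distortion apply to the point x, -y, -z); pixel columns grow to the right and rows downward; lengths in m; the calibration is good to about 2 mm. A picture is of the moment at which its call begins. There is no depth.
- r.close_job(): hands the job in; it is judged then, once.
Trained networks look in the newest picture that a camera, given by its name, has taken for a name from the list of things; names that differ only in an ending like _2 or _b are one class to them, and where a whole thing is asked for, a point or a joint stands for the part that bears it (a point fixed in the world has none). Each returns a list of dicts, best first, with "score" (0 to 1); they miss things now and then, are a little off and sometimes report something else, mostly with a low value. They report only what shows in the picture. A call takes as long as a camera call.
- recognise(label, camera): "box" ([left, top, right, bottom] in pixels, round what is visible of it).
- outline_of(label, camera): "mask" (480x640 bool, what is visible of it) and "box" ([left, top, right, bottom] in pixels, round what is visible of it).
- pinpoint(label, camera): "location" ([row, column] in pixels: a listed point, or the origin of a listed thing).
The state is a dict: "time_s": time; "joints": joint angles; "qd": joint speeds; "joint_torque": joint torques, N m; "tcp_pos": TCP position; "eef_rot": TCP orientation; "contact_force": force on the tool from outside, world axes, zero at the start; "moment": the same for the moment, N m; "gripper_width": finger opening in m; "gripper_force": force on a finger pad.
Only numpy, scipy, OpenCV 4.12 (cv2) and the standard library are available. Lean on these libraries where they do the work, as an engineer would, in place of code of your own. Each camera call takes 0.05 s, during which the arm holds its last target. There are 200 camera calls.

TASK

The little glass riser with the vase on it rattles because its pane hangs clear of the front post. Take the orange-handled tapered feeler blade, slide it gently, tip first, along the top of the post into the gap under the pane, and stop as soon as you feel it drag firmly, so that it carries the front of the pane but lifts it by hardly a millimetre. Leave the blade there and let go; never jack or force the pane up or lean on it with the gripper, and do not disturb the vase, the bicycle light, the bowl or the blue case.

Things in the scene. Friction and masses are not known exactly. Their poses are not given: they have to be found in the camera images.
- blade_grip (a point): Centre of the orange handle (60 long, 16 wide, 40 high; all sizes in mm) of the loose 70 g feeler blade that starts flat on the shelf; 20 above its flat underside. +x runs to the tip, z up. Steel wedge, 18 wide, from 42 to 120 along +x: underside level with the handle's, top sloping 1 in 6, 3 thick at the tip to 16 at x = 40.
- blade_tip (a point): The underside of the blade's steel tip, 120 along +x and 20 below the blade_grip point; same axes.
- gap (a point): (mm) Middle of the fixed black front post's level top, right under the pane's front edge, 38 to 50 above the shelf. +x points level into the gap, square to that edge. The top is 44 wide (y) and runs from 28 before this point (open ledge to lay the blade on) to 40 behind. The pane hangs 5 to 12 above it, unmeasured, varying: the blade touches it with its tip 12 to 54 past this point.
- pane (a joint): Clear glass pane, 150 mm deep, 260 wide, 8 thick, sprung in clips at its far edge. Value in rad: 0 at rest, positive = front edge raised (0.0067 = 1 mm). Its edge bears down with 5.5 N at first, 1.5 N more per mm. Blade drag: near zero until it touches, then within 2 of travel it jumps to 7 to 11 N (at 5 N it bears well), then grows 0.3 N per mm. Raised up to 1.2 is a good fit, over 3 is jacked up.
- vase: Empty white ceramic vase, 72 across, 140 mm tall, 0.35 kg, standing loose on the pane about 90 behind its front edge; origin at the centre of its underside.
- light: Red and black bicycle rear light, 34 x 50 x 32 mm high, loose on the shelf; origin at the centre of its underside.
- bowl: Aluminium bowl of AA cells, 130 across, 50 mm high, loose on the shelf; origin at the centre of its underside.
- case: Closed blue plastic case with hinged lid, 112 x 172 x 53 mm high, loose on the shelf; origin at the centre of its underside.

How it is judged (in metres and radians):
On the way, in this order (a step that is already met when the one before it is completed fails the run):
1. the blade is lifted clear of the shelf, still out of the gap (height (world z) of blade_tip above 0.025 m and contact force between blade and pane below 0.2 N), for 0.1 s.
2. the blade lies in the gap and bears on the pane (contact force between blade and pane above 2 N and x of blade_tip in the frame of gap above 0.01 m and contact force between blade and post above 1 N), for 0.1 s.
At the end, for the whole second after the job is handed in: Released, still, flat (4 deg) on the post and aimed into the gap (11 deg), tip within 20 mm of its middle line and over 10 mm under the pane; pane and post each press it with over 2 N; pane edge raised at most 1.2 mm; vase upright (contact force between blade and pane above 2 N and contact force between blade and post above 2 N and value of joint pane below 0.008 rad and x of blade_tip in the frame of gap above 0.01 m and y of blade_tip in the frame of gap between -0.02 and 0.02 m and angle between the x axis of blade_tip and the x axis of gap, either way round below 0.2 rad and angle between blade_tip's own z axis and vertical below 0.08 rad and linear speed of blade below 0.01 m/s and angle between vase's own z axis and vertical below 0.06 rad); the robot touches nothing.
It fails at once if the pane's front edge is jacked up by more than 3 mm (value of joint pane above 0.02 rad).
It fails at once if the blade is forced against the glass pane with more than 22 N (contact force between blade and pane above 22 N).
It fails at once if the gripper or arm leans on the pane (contact force between any of the fingers, the arm and pane above 2 N).
It fails at once if the vase slides more than 15 mm or tips (distance of vase from where it was at the start of the episode above 0.015 m or angle between vase's own z axis and vertical above 0.15 rad).
It fails at once if the bicycle light, bowl or case is moved by more than 15 mm (distance of any of light, bowl, case from where it was at the start of the episode above 0.015 m).
It also fails if it takes over 64 s, if anything falls off the work surface, if the arm or the gripper's body presses on something with over 40 N, if the wrist force passes 120 N, or if a joint passes its speed limit or range.

## Working session

There is one attempt and no reset: what is moved stays moved. The work goes in short steps, Python scripts to look and compute and a tool call to move; the robot and the scene stay as the last step left them, time stands still between calls to the robot, and variables do not carry over. Pictures are saved under pics/ and viewed, at most 10 in all, crops included, and the job is handed in when it is done.

Besides the shell and the picture viewer there is one more tool, called after "Request:" in YAML: its name, and indented under it one key for each argument. move_arm: Moves the arm, as the interface text tells. Its arguments: {"type":"object","properties":{"targets":{"type":"array","items":{"type":"array"}},"jaw":{"type":"number"},"squeeze":{"type":"number"}},"required":["targets"]}

```bash
mkdir -p pics
cat > h.py <<'E'
import numpy as np, cv2
from plant import r, viewer, recognise, outline_of, pinpoint
def cap(n):
    return viewer.capture(n)
def proj(c,P):
    T=np.array(c["camera_from_world"]);K=np.array(c["intrinsics"])
    p=(T[:3,:3]@np.atleast_2d(P).T+T[:3,3:]).T*[1,-1,-1]
    q=(K@p.T).T; return q[:,:2]/q[:,2:]
def ray(c,rc):
    T=np.array(c["camera_from_world"]);K=np.array(c["intrinsics"])
    d=np.linalg.inv(K)@[rc[1],rc[0],1]; d=d*[1,-1,-1]
    R=T[:3,:3]; return -R.T@T[:3,3], (R.T@d)/np.linalg.norm(d)
def atz(c,rc,z):
    o,d=ray(c,rc); return o+d*(z-o[2])/d[2]
def tri(rays):
    A=np.zeros((3,3));b=np.zeros(3)
    for o,d in rays:
        M=np.eye(3)-np.outer(d,d);A+=M;b+=M@o
    p=np.linalg.solve(A,b); return p,[np.linalg.norm(np.cross(p-o,d)) for o,d in rays]
E
python3 - <<'E'
from h import *
cs={n:cap(n) for n in("top","side")}
for n,c in cs.items(): cv2.imwrite(f"pics/{n}0.png",c["image"]); print(n,"cam at",ray(c,(240,320)))
for l in["blade_grip","blade_tip","gap","vase","light","bowl","case"]:
    rs=[]
    for n,c in cs.items():
        f=pinpoint(l,n)
        print(l,n,[(np.round(x["location"]),round(x["score"],2)) for x in f[:3]])
        if f: rs.append(ray(c,f[0]["location"]))
    if len(rs)==2: print("   ",np.round(tri(rs)[0],4),np.round(tri(rs)[1],4))
E
```

```text
top cam at (array([ 0.53356867, -0.00611964,  1.32340291]), array([ 0.0486826 ,  0.01592361, -0.99868736]))
side cam at (array([ 0.48164007, -0.79145272,  0.62846241]), array([ 0.13714822,  0.82460174, -0.54883726]))
blade_grip top [(array([298., 417.]), 0.92)]
blade_grip side [(array([358., 247.]), 0.59), (array([368., 323.]), 0.23)]
    [ 0.4655 -0.2081  0.0218] [0.0046 0.0046]
blade_tip top [(array([249., 427.]), 0.59)]
blade_tip side [(array([370., 326.]), 0.61)]
    [ 5.842e-01 -2.323e-01 -4.000e-04] [0.0038 0.0038]
gap top [(array([240., 326.]), 0.68)]
gap side [(array([265., 310.]), 0.86), (array([229., 242.]), 0.73)]
    [5.943e-01 2.000e-04 4.500e-02] [0.0011 0.0011]
vase top [(array([202., 337.]), 0.87)]
vase side [(array([259., 356.]), 0.93)]
    [ 0.68   -0.0216  0.0641] [0.0011 0.0011]
light top [(array([294., 225.]), 0.76)]
light side [(array([229., 245.]), 0.58)]
    [ 0.4693  0.2336 -0.0047] [0.0002 0.0002]
bowl top [(array([233., 492.]), 0.84), (array([203., 337.]), 0.69)]
bowl side [(array([449., 365.]), 0.69)]
    [ 0.619  -0.382  -0.0042] [0.0011 0.0011]
case top [(array([222., 167.]), 0.65), (array([299., 421.]), 0.54)]
case side []
```

View pics/top0.png

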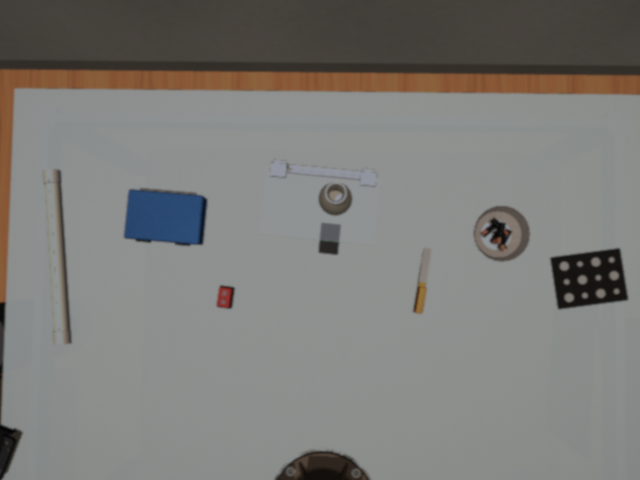

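View pics/side0.png

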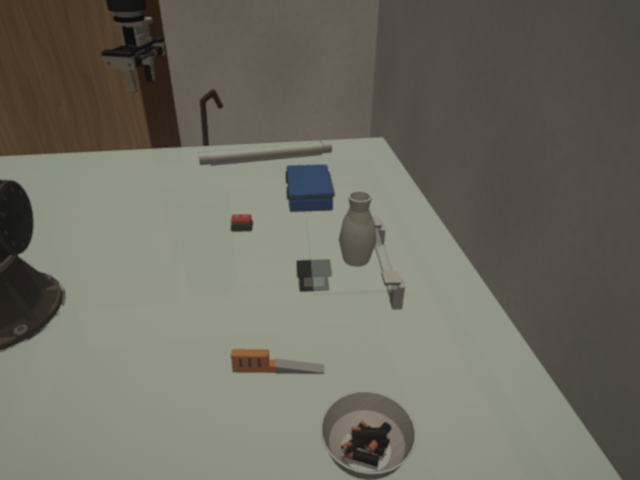

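The top view shows the blade with its handle at about (420,298) and tip at (427,249). The post ledge is at (329,247), just in front of the pane edge. The side view shows the handle at (250,360), the tip at (323,369) and the post at (313,272). Next I'll refine these with model fits and enlarged crops.

```bash
cat > fit.py <<'E'
from h import *
from scipy.optimize import minimize
S=4
def box(x0,x1,w,z0,z1): return np.array([[x,y,z] for x in(x0,x1) for y in(-w/2,w/2) for z in(z0,z1)])
H=box(-.03,.03,.016,0,.04)
W=np.vstack([box(.04,.041,.018,0,.016),box(.119,.12,.018,0,.003)])
def place(P,p): 
    c,s=np.cos(p[2]),np.sin(p[2]); return np.c_[p[0]+c*P[:,0]-s*P[:,1],p[1]+s*P[:,0]+c*P[:,1],P[:,2]]
def sil(c,parts,off=(0,0)):
    m=np.zeros((480*S,640*S),np.uint8)
    for P in parts:
        q=((proj(c,P)+off+.5)*S).astype(np.float32); cv2.fillConvexPoly(m,cv2.convexHull(q).astype(np.int32),255)
    return cv2.resize(m,(640,480),interpolation=cv2.INTER_AREA)/255.
def fit(cs,masks,parts,p0):
    # masks: dict name->float mask ; parts: list of local hulls ; per-camera residual reported
    f=lambda p:sum(np.abs(sil(cs[n],[place(P,p) for P in parts])-masks[n]).sum() for n in masks)
    sim=np.array([p0]+[np.array(p0)+d for d in([.008,0,0],[0,.008,0],[0,0,.1])])
    o=minimize(f,p0,method="Nelder-Mead",options=dict(initial_simplex=sim,xatol=1e-4,fatol=.1))
    return o.x,o.fun,sum(masks[n].sum() for n in masks)
def orange(im):
    h=cv2.cvtColor(im,cv2.COLOR_BGR2HSV); return ((h[...,0]>8)&(h[...,0]<25)&(h[...,1]>140)&(h[...,2]>70))
E
python3 - <<'E'
from fit import *
cs={n:cap(n) for n in("top","side")}
om={}
for n,(x0,y0,x1,y1) in dict(top=(400,235,445,325),side=(220,335,340,385)).items():
    k=np.zeros((480,640),bool);k[y0:y1,x0:x1]=1
    om[n]=(orange(cs[n]["image"])&k).astype(float)
    ys,xs=np.nonzero(om[n]);print(n,"orange",len(ys),xs.min(),xs.max(),ys.min(),ys.max())
ol={n:outline_of("blade_grip",n) for n in cs}
for n in ol: print(n,[(o["score"],o["box"],o["mask"].sum()) for o in ol[n][:2]])
mk={n:ol[n][0]["mask"].astype(float) for n in ol}
p0=[.465,-.21,-.2]
print("full",fit(cs,mk,[H,W],p0))
for n in mk: print("full",n,fit(cs,{n:mk[n]},[H,W],p0))
print("orange",fit(cs,om,[H],p0))
for n in om: print("orange",n,fit(cs,{n:om[n]},[H],p0))
t=cs["top"]["image"][225:325,300:440]; s=cs["side"]["image"][245:305,280:420]
t=cs["top"]["image"][150:265,250:390]
cv2.imwrite("pics/crop1.png",np.vstack([cv2.resize(t,None,fx=5,fy=5,interpolation=cv2.INTER_CUBIC)[:,:700][270:],cv2.resize(s,None,fx=5,fy=5,interpolation=cv2.INTER_CUBIC)[:280]]))
g=cs["top"]["image"].sum(2)//3
print(g[218:260,314:346:2])
E
```

```text
top orange 185 415 424 283 312
side orange 304 232 273 350 370
top [(0.7, [414.0, 248.0, 433.5, 315.7], np.int64(610))]
side [(0.91, [232.6, 348.5, 323.9, 373.8], np.int64(1589))]
full (array([ 0.46625367, -0.21287386, -0.16758103]), np.float64(281.4196078431372), np.float64(2199.0))
full top (array([ 0.46579522, -0.2132955 , -0.17107234]), np.float64(84.76470588235296), np.float64(610.0))
full side (array([ 0.4650041 , -0.21252004, -0.16108938]), np.float64(171.12941176470588), np.float64(1589.0))
orange (array([ 0.46977828, -0.21247074, -0.1179719 ]), np.float64(783.070588235294), np.float64(489.0))
orange top (array([ 0.46995144, -0.21261011, -0.17616793]), np.float64(101.32549019607843), np.float64(185.0))
orange side (array([ 0.46856874, -0.21366603, -0.16181699]), np.float64(677.4941176470588), np.float64(304.0))
[[145 146 146 145 146 145 146 146 145 146 146 145 146 146 145 146]
 [146 146 145 146 146 145 145 145 145 146 145 146 146 146 145 146]
 [145 145 145 145 145 145 146 145 145 146 146 145 146 145 145 145]
 [145 145 145 144 142 143 143 143 144 145 145 145 146 146 145 145]
 
[... 1845 characters left out ...]
  37  38  42 107 141 143 143]
 [143 141 110  47  37  38  38  38  37  38  38  45 108 142 144 144]
 [143 142 111  54  47  41  39  38  37  38  38  45 109 141 144 143]
 [143 142 120  83  72  58  52  50  46  45  41  47 110 142 144 143]
 [143 143 135 119 107  95  90  85  75  67  56  60 115 142 143 143]
 [143 143 142 138 133 129 126 122 112 102  92  94 125 143 144 143]
 [143 143 143 142 142 141 141 140 135 131 128 128 137 142 143 143]
 [143 143 143 143 143 143 142 143 143 142 141 141 143 143 143 143]
 [143 143 143 143 143 143 143 143 143 144 143 143 142 144 144 143]
 [143 143 143 143 144 144 143 143 144 144 143 143 144 143 143 143]
 [143 143 144 143 144 143 144 143 143 144 143 143 144 143 143 143]]
```

View pics/crop1.png

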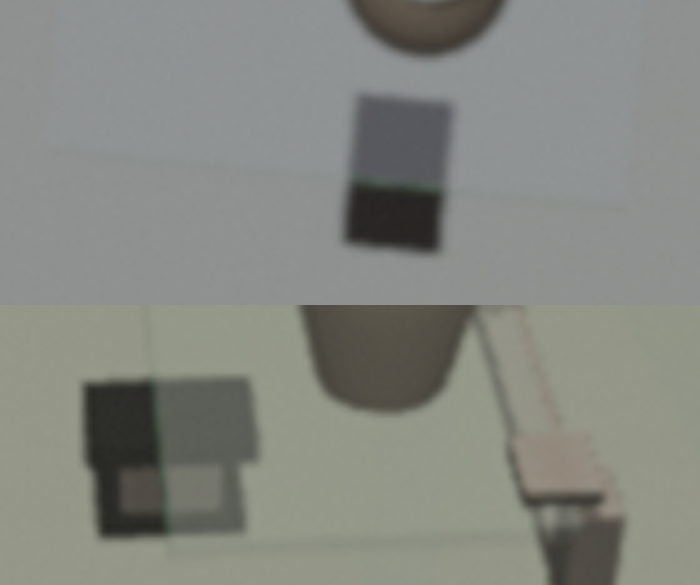

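The crops show the post's top face: corners at about (321,223), (340,224), (338,254), (319,252) in the top view, and (297,260), (330,259), (332,276), (297,277) in the side view. The pane edge crosses the post.

Run:
```python
from fit import *
from scipy.optimize import least_squares
cs={n:cap(n) for n in("top","side")}
t=np.array([[357,94],[452,102],[440,249],[345,239]],float); t=t/5+[250,150+54]-.4
s=np.array([[83,382-305],[248,377-305],[258,462-305],[85,466-305]],float)/5+[280,245]-.4
L=lambda h:np.array([[.04,.022,h],[.04,-.022,h],[-.028,-.022,h],[-.028,.022,h]])
def res(p,sep=0):
    P=place(L(p[3]),p); a=(proj(cs["top"],P)-t); b=(proj(cs["side"],P[[3,0,1,2]])-s); return np.r_[a.ravel(),b.ravel()]
o=least_squares(res,[.594,0,-.1,.045]); print(o.x,np.round(o.fun,1))
# pane edge in top image at z=h+.008
a=atz(cs["top"],((148/5+204-.4),50/5+250-.4),.054);b=atz(cs["top"],(207/5+204-.4,630/5+250-.4),.054)
d=a-b;print("pane edge",a,b,np.linalg.norm(d),"yaw",np.arctan2(-d[0],d[1]))
st=r.get_state();print(st["tcp_pos"],st["eef_rot"],st["time_s"],r.grip_point_offset,st["contact_force"])
```

```text
[ 0.59434832 -0.00590674 -0.08227568  0.04116122] [-0.  -0.1  0.5  0.2 -0.1  0.9 -0.6  0.9 -0.1  2.   0.6  1.7  0.7 -2.1
  0.4 -1.5]
pane edge [0.60853547 0.14919456 0.054     ] [ 0.58626109 -0.10954935  0.054     ] 0.2597008937498695 yaw -0.08587486016967934
[0.22307247 0.63705409 0.22656936] [-1.79997677e+02  3.01096087e-03 -1.92984643e+01] 1.1 -0.0188 [-0.50815991 -0.08578258 -0.45294518]
```

Run:
```python
from fit import *
from scipy.optimize import least_squares
cs={n:cap(n) for n in("top","side")}
t=np.array([[357,94],[452,102],[440,249],[345,239]],float); t=t/5+[250,150+54]-.4
s=np.array([[83,382-305],[248,377-305]],float)/5+[280,245]-.4
L=lambda h:np.array([[.04,.022,h],[.04,-.022,h],[-.028,-.022,h],[-.028,.022,h]])
def res(p):
    P=place(L(p[3]),p); return np.r_[(proj(cs["top"],P)-t).ravel(),(proj(cs["side"],P[[3,0]])-s).ravel()]
o=least_squares(res,[.594,0,-.1,.045]); print(o.x,np.round(o.fun,1))
for n in cs:
  print(n,proj(cs[n],[o.x[0],o.x[1],o.x[3]]),[(x["location"],x["score"]) for x in pinpoint("gap",n)][:1])
```

```text
[ 0.59476608 -0.00599679 -0.06740864  0.04566067] [-0.3 -0.3  0.3 -0.3  0.2  0.5 -0.4  0.9 -0.   0.3  0.7 -0.2]
top [[329.02980307 240.62625108]] [([238.3, 328.0], 0.67)]
side [[310.93404851 266.12911669]] [([265.8, 306.8], 0.6)]
```

```bash
cat >> h.py <<'E'
from scipy.spatial.transform import Rotation as Ro
def go(pos,yaw,cur=None):
    """print shift cm/turn rad in tool axes to reach TCP pos with tool down at yaw deg"""
    st=r.get_state() if cur is None else cur
    p=np.array(st["tcp_pos"]);R=Ro.from_euler("xyz",st["eef_rot"],degrees=True)
    G=Ro.from_euler("xyz",[180,0,yaw],degrees=True)
    print("t",round(st["time_s"],2),"shift",np.round(R.inv().apply(np.array(pos)-p)*100,2),"turn",np.round((R.inv()*G).as_rotvec(),3))
    return dict(time_s=st["time_s"],tcp_pos=pos,eef_rot=[180,0,yaw])
E
python3 - <<'E'
from h import *
c=go([.42,.33,.20],-9.6)
c=go([.48,.05,.20],-9.6,c)
c=go([.467,-.2128,.08],-9.6,c)
E
```

```text
t 1.3 shift [28.73 22.47  2.66] turn [ 0.     0.    -0.169]
t 1.3 shift [10.59 26.61  0.  ] turn [0. 0. 0.]
t 1.3 shift [ 3.1  26.13 12.  ] turn [0. 0. 0.]
```

Request:
move_arm:
  targets:
    - [[28.7,22.5,2.7],[0,0,-0.169]]
    - [[28.7,22.5,2.7],[0,0,-0.169]]
    - [[28.7,22.5,2.7],[0,0,-0.169]]
    - [[28.7,22.5,2.7],[0,0,-0.169]]
    - [[28.7,22.5,2.7],[0,0,-0.169]]
  jaw: 5

```text
time_s: 1.92
tcp_pos: [0.3918, 0.3729, 0.2037]
eef_rot: [-180.0, -0.0, -9.6]
contact_force: [1.4, 0.2, 0.8]
gripper_width: 0.0508
gripper_force: 0.0
```

```bash
python3 -c "
from h import *
c=go([.48,.05,.20],-9.6)"
```

```text
t 1.93 shift [14.07 30.37  0.35] turn [-0.001 -0.     0.   ]
```

Request:
move_arm:
  targets:
    - [[14,30.4,0.3],[0,0,0]]
    - [[14,30.4,0.3],[0,0,0]]
    - [[14,30.4,0.3],[0,0,0]]
    - [[14,30.4,0.3],[0,0,0]]
    - [[14,30.4,0.3],[0,0,0]]

```text
time_s: 2.55
tcp_pos: [0.4729, 0.0711, 0.2013]
eef_rot: [-180.0, -0.1, -9.6]
contact_force: [2.9, -0.0, 0.4]
gripper_width: 0.0499
gripper_force: 0.0
```

```bash
python3 -c "
from h import *
c=go([.467,-.2128,.08],-9.6)"
```

```text
t 2.55 shift [ 4.13 28.1  12.11] turn [-0.001 -0.001  0.   ]
```

Request:
move_arm:
  targets:
    - [[4.1,28.1,12.1],[0,0,0]]
    - [[4.1,28.1,12.1],[0,0,0]]
    - [[4.1,28.1,12.1],[0,0,0]]
    - [[4.1,28.1,12.1],[0,0,0]]
    - [[4.1,28.1,12.1],[0,0,0]]

```text
time_s: 3.18
tcp_pos: [0.466, -0.213, 0.0793]
eef_rot: [180.0, -0.1, -9.6]
contact_force: [1.6, 0.6, 1.0]
gripper_width: 0.0499
gripper_force: 0.0
```

Request:
move_arm:
  targets:
    - [[0,0,0],[0,0,0]]
    - [[0,0,0],[0,0,0]]

```text
time_s: 3.42
tcp_pos: [0.466, -0.2114, 0.0797]
eef_rot: [180.0, 0.0, -9.7]
contact_force: [-0.3, 0.6, 0.6]
gripper_width: 0.05
gripper_force: 0.0
```

```bash
python3 -c "
from h import *
c=go([.467,-.2128,.008],-9.6)
s=cap('side');cv2.imwrite('pics/side1.png',cv2.resize(s['image'][240:420,180:420],None,fx=3,fy=3))"
```

```text
t 3.42 shift [0.13 0.12 7.17] turn [ 0.     0.    -0.001]
```

View pics/side1.png

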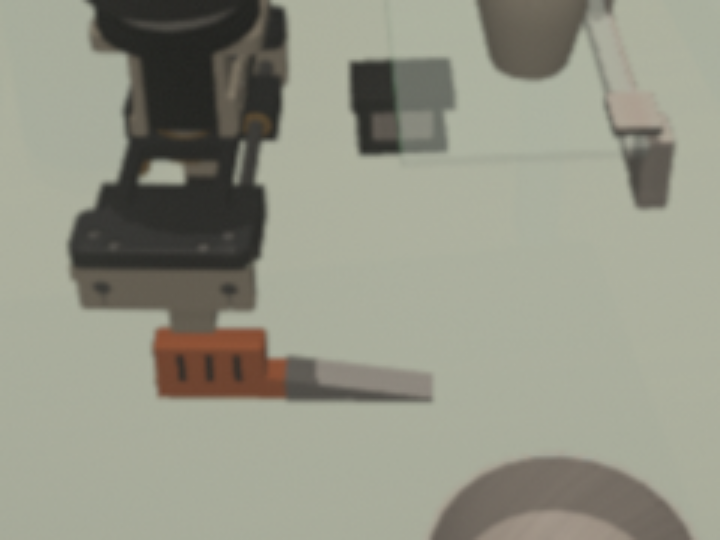

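The side view shows the open fingers above the orange handle with the near finger in front of it. The blade's steel points right, towards (432,385) in the crop.

Request:
move_arm:
  targets:
    - [[0.1,0.1,2.5],[0,0,0]]
    - [[0.1,0.1,5],[0,0,0]]
    - [[0.1,0.1,6.5],[0,0,0]]
    - [[0.1,0.1,7.1],[0,0,0]]
    - [[0.1,0.1,7.1],[0,0,0]]

```text
time_s: 4.1
tcp_pos: [0.4672, -0.2119, 0.0089]
eef_rot: [180.0, -0.0, -9.6]
contact_force: [0.2, -0.0, 0.8]
gripper_width: 0.0498
gripper_force: 0.0
```

Request:
move_arm:
  targets:
    - [[0,0,0],[0,0,0]]
    - [[0,0,0],[0,0,0]]
    - [[0,0,0],[0,0,0]]
    - [[0,0,0],[0,0,0]]
    - [[0,0,0],[0,0,0]]
  jaw: 0.8
  squeeze: 25

```text
time_s: 4.72
tcp_pos: [0.4669, -0.2123, 0.0089]
eef_rot: [180.0, -0.0, -9.6]
contact_force: [-0.6, 0.3, 1.9]
gripper_width: 0.0154
gripper_force: 25.0
```

Request:
move_arm:
  targets:
    - [[0,0,0],[0,0,0]]
    - [[0,0,0],[0,0,0]]
    - [[0,0,0],[0,0,0]]

```text
time_s: 5.1
tcp_pos: [0.4668, -0.2123, 0.0089]
eef_rot: [180.0, -0.0, -9.6]
contact_force: [-1.6, 0.0, 5.6]
gripper_width: 0.0154
gripper_force: 25.0
```

Request:
move_arm:
  targets:
    - [[0,0,-1],[0,0,0]]
    - [[0,0,-4],[0,0,0]]
    - [[0,0,-8],[0,0,0]]
    - [[0,0,-10],[0,0,0]]
    - [[0,0,-10],[0,0,0]]

```text
time_s: 5.72
tcp_pos: [0.4679, -0.2122, 0.1106]
eef_rot: [-180.0, -0.2, -9.6]
contact_force: [0.7, 0.2, -0.3]
gripper_width: 0.0161
gripper_force: 25.0
```

```bash
python3 -c "
from h import *
g=np.array([.595,-.006]);y=-.08;u=np.array([np.cos(y),np.sin(y)])
p=g+u*(-.119-.030)
print(p);c=go([*p,.11],-4.6)"
```

```text
[0.44647655 0.00590729]
t 5.72 shift [ -5.75 -21.15   0.05] turn [-0.    -0.004 -0.087]
```

Request:
move_arm:
  targets:
    - [[-2,-5,0],[0,0,0]]
    - [[-4,-10,0],[0,0,-0.087]]
    - [[-5.5,-15.5,0],[0,0,-0.087]]
    - [[-5.7,-20,0],[0,0,-0.087]]
    - [[-5.7,-21.2,0],[0,0,-0.087]]

```text
time_s: 6.35
tcp_pos: [0.4458, 0.0084, 0.1082]
eef_rot: [180.0, 0.0, -4.5]
contact_force: [1.1, 0.0, -1.2]
gripper_width: 0.0159
gripper_force: 25.0
```

Request:
move_arm:
  targets:
    - [[0,0,1.5],[0,0,0]]
    - [[0,0,3],[0,0,0]]
    - [[0,0,3.5],[0,0,0]]
    - [[0,0,3.5],[0,0,0]]
    - [[0,0,3.5],[0,0,0]]

```text
time_s: 6.98
tcp_pos: [0.4463, 0.0062, 0.074]
eef_rot: [-180.0, -0.0, -4.6]
contact_force: [0.5, -0.3, -0.2]
gripper_width: 0.0158
gripper_force: 25.0
```

Run:
```python
from fit import *
cs={n:cap(n) for n in("top","side")}
st=r.get_state();print(st["tcp_pos"],st["eef_rot"],st["contact_force"],st["time_s"])
tr={}
for l in("blade_tip","blade_grip","gap"):
    rs=[]
    for n in cs:
        f=pinpoint(l,n); print(l,n,[(np.round(x["location"],1),round(x["score"],2)) for x in f[:2]])
        if f: rs.append(ray(cs[n],f[0]["location"]))
    if len(rs)==2: print(tri(rs))
# predicted overlay
p=np.array(st["tcp_pos"]);y=np.radians(st["eef_rot"][2]);u=np.array([np.cos(y),np.sin(y),0]);v=np.array([-u[1],u[0],0])
tip=p+u*.119-[0,0,.009]
a=-.08;ga=np.array([.595,-.006,.0455]);gu=np.array([np.cos(a),np.sin(a),0]);gv=np.array([-gu[1],gu[0],0])
ims=[]
for n,(x0,y0) in dict(top=(270,210),side=(230,230)).items():
    c=cs[n]; im=cv2.resize(c["image"][y0:y0+100,x0:x0+130],None,fx=6,fy=6,interpolation=cv2.INTER_CUBIC)[:300] if n=="top" else cv2.resize(c["image"][y0:y0+60,x0:x0+130],None,fx=6,fy=6,interpolation=cv2.INTER_CUBIC)[:300]
    P=[tip+v*.009,tip-v*.009,ga-gu*.028+gv*.022,ga-gu*.028-gv*.022,ga+gu*.04+gv*.022,ga+gu*.04-gv*.022,ga]
    for i,q in enumerate(proj(c,P)): cv2.circle(im,tuple(int(k) for k in (q-[x0,y0]+.5)*6),2,(0,0,255) if i<2 else (0,255,0),-1)
    ims.append(im)
cv2.imwrite("pics/ov2.png",np.vstack(ims))
```

```text
[0.44630617 0.00633494 0.07411621] [-1.79977753e+02 -4.27204598e-02 -4.63863392e+00] [-0.22446476 -0.79609025  0.28105723] 7.075
blade_tip top [(array([257.4, 326.7]), 0.57)]
blade_tip side [(array([256.4, 295.4]), 0.71)]
(array([ 0.56075313, -0.00184192,  0.06946924]), [np.float64(0.004092444600279466), np.float64(0.004092444600279407)])
blade_grip top []
blade_grip side [(array([254.3, 233.3]), 0.85)]
gap top [(array([240.8, 326.4]), 0.6)]
gap side [(array([264.6, 308.9]), 0.6)]
(array([5.92939936e-01, 2.91416628e-05, 4.53392203e-02]), [np.float64(0.0013654030502361788), np.float64(0.0013654030502362232)])
```

View pics/ov2.png

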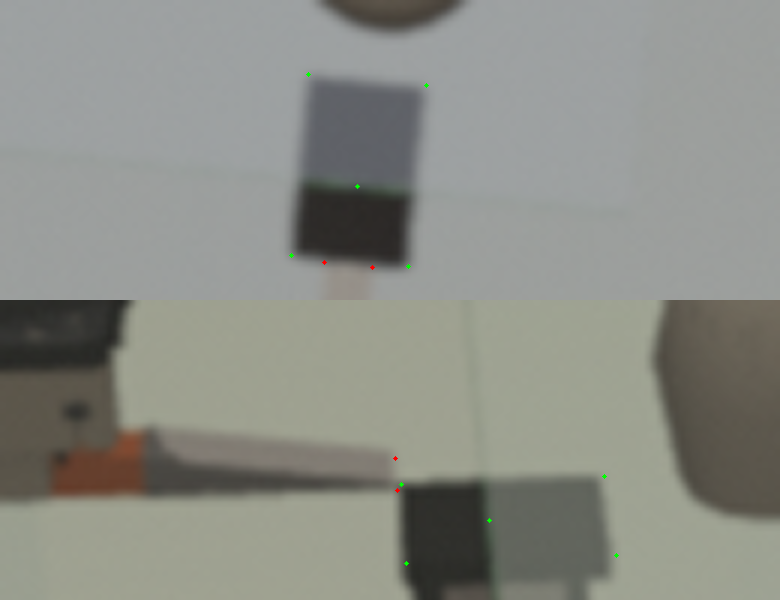

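The overlay matches. The tip sits at about (348,265) in the top crop, centred on the post, and the blade is level just above the ledge in the side crop. Next I'll advance over the ledge and lower until I feel contact.

Request:
move_arm:
  targets:
    - [[1,0,0.5],[0,0,0]]
    - [[2,0,1],[0,0,0]]
    - [[2.1,0,1.3],[0,0,0]]
    - [[2.1,0,1.3],[0,0,0]]
    - [[2.1,0,1.3],[0,0,0]]

```text
time_s: 8.0
tcp_pos: [0.4667, 0.0045, 0.0606]
eef_rot: [180.0, 0.0, -4.6]
contact_force: [-0.4, 0.2, -0.2]
gripper_width: 0.0161
gripper_force: 25.0
```

Request:
move_arm:
  targets:
    - [[0,0,0],[0,0,0]]
    - [[0,0,0.1],[0,0,0]]
    - [[0,0,0.2],[0,0,0]]
    - [[0,0,0.3],[0,0,0]]
    - [[0,0,0.3],[0,0,0]]

```text
time_s: 8.62
tcp_pos: [0.4669, 0.0046, 0.0576]
eef_rot: [180.0, 0.0, -4.6]
contact_force: [0.5, -0.0, -1.4]
gripper_width: 0.0158
gripper_force: 25.0
```

Request:
move_arm:
  targets:
    - [[0,0,0.1],[0,0,0]]
    - [[0,0,0.1],[0,0,0]]

```text
time_s: 8.88
tcp_pos: [0.4669, 0.0046, 0.0566]
eef_rot: [180.0, 0.0, -4.6]
contact_force: [-0.5, -0.1, -0.3]
gripper_width: 0.0159
gripper_force: 25.0
```

Request:
move_arm:
  targets:
    - [[0,0,0.1],[0,0,0]]
    - [[0,0,0.1],[0,0,0]]

```text
time_s: 9.12
tcp_pos: [0.4669, 0.0046, 0.0556]
eef_rot: [180.0, 0.0, -4.6]
contact_force: [-0.4, 0.7, -0.8]
gripper_width: 0.0159
gripper_force: 25.0
```

Request:
move_arm:
  targets:
    - [[0,0,0.1],[0,0,0]]
    - [[0,0,0.1],[0,0,0]]
    - [[0,0,0.1],[0,0,0]]

```text
time_s: 9.5
tcp_pos: [0.4669, 0.0046, 0.0548]
eef_rot: [-180.0, -0.0, -4.6]
contact_force: [-1.7, -0.3, 2.6]
gripper_width: 0.0157
gripper_force: 25.0
```

```bash
python3 -c "
from h import *
s=r.get_state();print(s['contact_force'],s['moment'],s['tcp_pos'])
c=cap('side');s=r.get_state();print(s['contact_force'],s['moment'])
cv2.imwrite('pics/s3.png',cv2.resize(c['image'][235:290,230:350],None,fx=6,fy=6,interpolation=cv2.INTER_CUBIC))"
```

```text
[-1.73613834 -0.28161543  2.6439169 ] [-0.01979223  0.46888693  0.0148301 ] [0.46691313 0.00463107 0.05479027]
[-1.97249712  0.54825084  3.13887477] [ 0.0309922   0.38612402 -0.04560847]
```

View pics/s3.png

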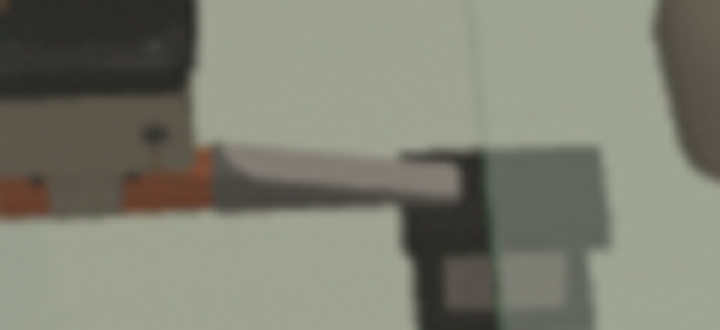

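The side view shows the blade lying flat on the ledge, its tip about 10 mm before the pane edge, and the arm feels about 3 N upward. Now I'll slide it in.

Request:
move_arm:
  targets:
    - [[0.3,0,-0.02],[0,0,0]]
    - [[0.7,0,-0.02],[0,0,0]]
    - [[1.1,0,-0.02],[0,0,0]]
    - [[1.5,0,-0.02],[0,0,0]]
    - [[1.6,0,-0.02],[0,0,0]]

```text
time_s: 10.18
tcp_pos: [0.4831, 0.0033, 0.0548]
eef_rot: [180.0, 0.0, -4.6]
contact_force: [-3.0, 0.1, 3.5]
gripper_width: 0.0157
gripper_force: 25.0
```

Request:
move_arm:
  targets:
    - [[0.1,0,0],[0,0,0]]
    - [[0.2,0,0],[0,0,0]]
    - [[0.2,0,0],[0,0,0]]

```text
time_s: 10.55
tcp_pos: [0.485, 0.0032, 0.0549]
eef_rot: [-180.0, -0.0, -4.6]
contact_force: [-1.9, -0.5, 2.3]
gripper_width: 0.0155
gripper_force: 25.0
```

Request:
move_arm:
  targets:
    - [[0.1,0,0],[0,0,0]]
    - [[0.2,0,0],[0,0,0]]
    - [[0.2,0,0],[0,0,0]]

```text
time_s: 10.92
tcp_pos: [0.4871, 0.003, 0.0549]
eef_rot: [-180.0, -0.0, -4.6]
contact_force: [-2.4, -1.1, 3.1]
gripper_width: 0.0159
gripper_force: 25.0
```

Request:
move_arm:
  targets:
    - [[0.1,0,0],[0,0,0]]
    - [[0.2,0,0],[0,0,0]]
    - [[0.2,0,0],[0,0,0]]

```text
time_s: 11.3
tcp_pos: [0.489, 0.0029, 0.0549]
eef_rot: [180.0, -0.0, -4.6]
contact_force: [-3.6, -0.6, 3.8]
gripper_width: 0.0157
gripper_force: 25.0
```

Request:
move_arm:
  targets:
    - [[0.1,0,0],[0,0,0]]
    - [[0.2,0,0],[0,0,0]]
    - [[0.2,0,0],[0,0,0]]

```text
time_s: 11.68
tcp_pos: [0.491, 0.0027, 0.0549]
eef_rot: [-180.0, -0.0, -4.6]
contact_force: [-3.5, 0.1, 4.8]
gripper_width: 0.0158
gripper_force: 25.0
```

Request:
move_arm:
  targets:
    - [[0.1,0,-0.03],[0,0,0]]
    - [[0.2,0,-0.03],[0,0,0]]
    - [[0.2,0,-0.03],[0,0,0]]

```text
time_s: 12.05
tcp_pos: [0.4933, 0.0027, 0.0551]
eef_rot: [-180.0, -0.0, -4.6]
contact_force: [0.4, 0.2, -0.5]
gripper_width: 0.0153
gripper_force: 25.0
```

Request:
move_arm:
  targets:
    - [[0.1,0,0],[0,0,0]]
    - [[0.2,0,0],[0,0,0]]
    - [[0.2,0,0],[0,0,0]]

```text
time_s: 12.42
tcp_pos: [0.495, 0.0024, 0.0552]
eef_rot: [-180.0, -0.0, -4.6]
contact_force: [0.0, -0.4, 0.2]
gripper_width: 0.0159
gripper_force: 25.0
```

Request:
move_arm:
  targets:
    - [[0.1,0,0],[0,0,0]]
    - [[0.2,0,0],[0,0,0]]
    - [[0.2,0,0],[0,0,0]]

```text
time_s: 12.8
tcp_pos: [0.497, 0.0022, 0.0552]
eef_rot: [-180.0, -0.0, -4.6]
contact_force: [0.1, -0.3, -0.4]
gripper_width: 0.016
gripper_force: 25.0
```

Request:
move_arm:
  targets:
    - [[0.1,0,0],[0,0,0]]
    - [[0.2,0,0],[0,0,0]]
    - [[0.2,0,0],[0,0,0]]

```text
time_s: 13.18
tcp_pos: [0.4989, 0.0021, 0.0552]
eef_rot: [-180.0, -0.0, -4.6]
contact_force: [0.1, -0.7, -1.1]
gripper_width: 0.0161
gripper_force: 25.0
```

Request:
move_arm:
  targets:
    - [[0.1,0,0],[0,0,0]]
    - [[0.2,0,0],[0,0,0]]
    - [[0.2,0,0],[0,0,0]]

```text
time_s: 13.55
tcp_pos: [0.5009, 0.0019, 0.0552]
eef_rot: [-180.0, -0.0, -4.6]
contact_force: [-0.4, -0.6, -0.4]
gripper_width: 0.0159
gripper_force: 25.0
```

Request:
move_arm:
  targets:
    - [[0.1,0,0],[0,0,0]]
    - [[0.2,0,0],[0,0,0]]
    - [[0.2,0,0],[0,0,0]]

```text
time_s: 13.92
tcp_pos: [0.5029, 0.0018, 0.0552]
eef_rot: [-180.0, -0.0, -4.6]
contact_force: [0.4, 0.8, -1.0]
gripper_width: 0.0157
gripper_force: 25.0
```

Request:
move_arm:
  targets:
    - [[0.1,0,0],[0,0,0]]
    - [[0.2,0,0],[0,0,0]]
    - [[0.2,0,0],[0,0,0]]

```text
time_s: 14.3
tcp_pos: [0.5043, 0.0015, 0.0552]
eef_rot: [180.0, 0.0, -4.6]
contact_force: [-3.6, 0.8, 1.9]
gripper_width: 0.0159
gripper_force: 25.0
```

Request:
move_arm:
  targets:
    - [[0.1,0,0],[0,0,0]]
    - [[0.2,0,0],[0,0,0]]
    - [[0.2,0,0],[0,0,0]]

```text
time_s: 14.68
tcp_pos: [0.5049, 0.0011, 0.0551]
eef_rot: [180.0, 0.2, -4.6]
contact_force: [-9.1, 2.9, 8.2]
gripper_width: 0.0159
gripper_force: 25.0
```

Firm drag now, about 9 N. Next I'll relieve the vertical load and re-read the force.

Request:
move_arm:
  targets:
    - [[0,0,-0.02],[0,0,0]]
    - [[0,0,-0.04],[0,0,0]]
    - [[0,0,-0.04],[0,0,0]]

```text
time_s: 15.05
tcp_pos: [0.505, 0.0011, 0.0552]
eef_rot: [180.0, 0.2, -4.6]
contact_force: [-7.1, 2.3, 4.1]
gripper_width: 0.0163
gripper_force: 25.0
```

```bash
python3 -c "
from h import *
c=cap('side');s=r.get_state();print(s['contact_force'],s['moment'],s['tcp_pos'],s['eef_rot'])
cv2.imwrite('pics/s4.png',cv2.resize(c['image'][225:300,230:360],None,fx=6,fy=6,interpolation=cv2.INTER_CUBIC))"
```

```text
[-7.32603122  2.2734295   4.01819019] [0.73850197 2.65739667 0.03691493] [0.50500726 0.00109042 0.05518891] [ 1.79956216e+02  1.71497618e-01 -4.64691048e+00]
```

View pics/s4.png

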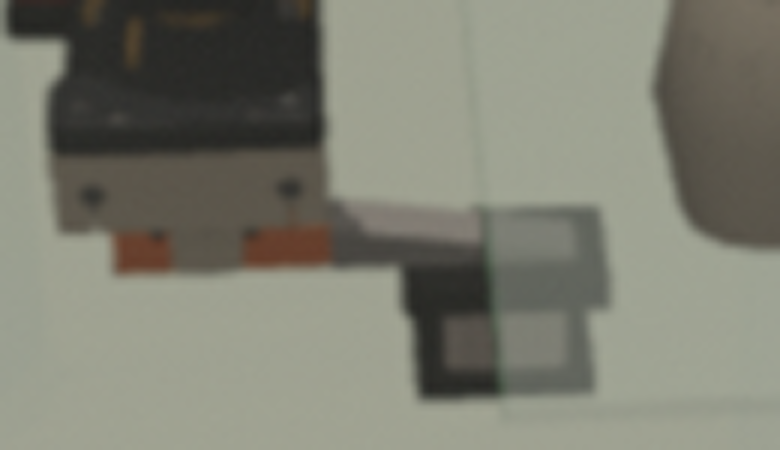

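The side view shows the blade flat on the post, its tip at about (578,255) in the crop, roughly 29 mm under the pane. I'll add a small nudge for margin, then release.

Request:
move_arm:
  targets:
    - [[0.05,0,-0.03],[0,0,0]]
    - [[0.1,0,-0.03],[0,0,0]]
    - [[0.1,0,-0.03],[0,0,0]]

```text
time_s: 15.48
tcp_pos: [0.5053, 0.0009, 0.0553]
eef_rot: [179.9, 0.2, -4.7]
contact_force: [-9.7, 3.0, 5.0]
gripper_width: 0.016
gripper_force: 25.0
```

Request:
move_arm:
  targets:
    - [[-0.1,0,0],[0,0,0]]
    - [[-0.15,0,0],[0,0,0]]
    - [[-0.15,0,0],[0,0,0]]

```text
time_s: 15.85
tcp_pos: [0.5054, 0.0012, 0.0553]
eef_rot: [180.0, 0.1, -4.7]
contact_force: [-5.0, 0.7, -2.3]
gripper_width: 0.0158
gripper_force: 25.0
```

Request:
move_arm:
  targets:
    - [[-0.1,0,0.02],[0,0,0]]
    - [[-0.1,0,0.02],[0,0,0]]

```text
time_s: 16.1
tcp_pos: [0.5054, 0.0014, 0.0555]
eef_rot: [180.0, 0.0, -4.6]
contact_force: [-1.3, -1.2, -5.2]
gripper_width: 0.0159
gripper_force: 25.0
```

Request:
move_arm:
  targets:
    - [[0,0,0],[0,0,0]]
    - [[0,0,0],[0,0,0]]
    - [[0,0,0],[0,0,0]]
    - [[0,0,0],[0,0,0]]
  jaw: 3.4

```text
time_s: 16.6
tcp_pos: [0.5056, 0.0017, 0.0559]
eef_rot: [-180.0, -0.0, -4.6]
contact_force: [0.1, 0.4, -0.5]
gripper_width: 0.0336
gripper_force: 0.0
```

```bash
python3 -c "
from h import *
c=cap('side');s=r.get_state();print(s['contact_force'],s['moment'],s['tcp_pos'],s['eef_rot'])
b=cap('top')['image']
cv2.imwrite('pics/s5.png',np.vstack([cv2.resize(c['image'][225:285,230:360],None,fx=5,fy=5,interpolation=cv2.INTER_CUBIC),cv2.resize(b[205:260,260:390],None,fx=5,fy=5,interpolation=cv2.INTER_CUBIC)]))"
```

```text
[-0.11404476 -0.13980308 -0.40862876] [-0.05343855  0.0285945   0.00583531] [0.50553318 0.00162959 0.05584559] [-1.79989945e+02 -2.69143380e-02 -4.62143958e+00]
```

View pics/s5.png

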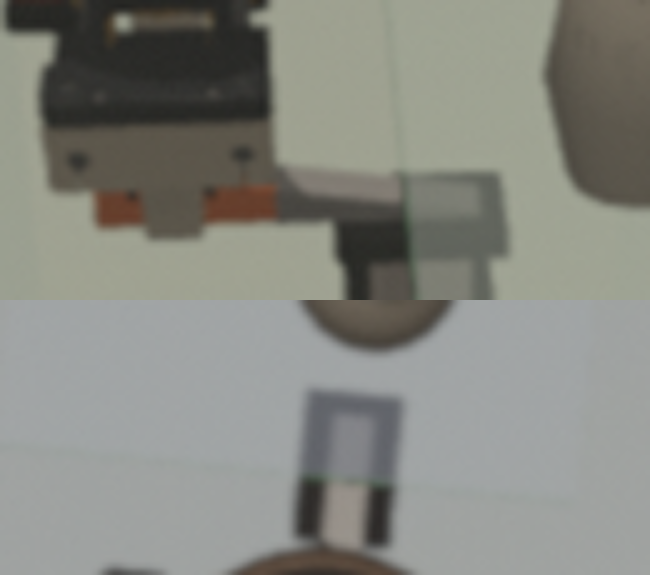

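Request:
move_arm:
  targets:
    - [[0,0,-1.5],[0,0,0]]
    - [[0,0,-4],[0,0,0]]
    - [[0,0,-7],[0,0,0]]
    - [[-3,0,-10],[0,0,0]]
    - [[-3,0,-10],[0,0,0]]

```text
time_s: 17.32
tcp_pos: [0.4756, 0.0043, 0.1591]
eef_rot: [-179.9, -0.3, -4.6]
contact_force: [1.0, -0.3, -0.7]
gripper_width: 0.034
gripper_force: 0.0
```

Request:
move_arm:
  targets:
    - [[-3,-8,-3],[0,0,0]]
    - [[-5,-14,-4],[0,0,0]]
    - [[-5,-18,-4],[0,0,0]]
    - [[-5,-18,-4],[0,0,0]]
    - [[-5,-18,-4],[0,0,0]]

```text
time_s: 17.95
tcp_pos: [0.4399, 0.1876, 0.1955]
eef_rot: [180.0, 0.0, -4.6]
contact_force: [0.1, -0.0, -0.2]
gripper_width: 0.0342
gripper_force: 0.0
```

Run:
```python
from fit import *
cs={n:cap(n) for n in("top","side")}
c=cs["side"]["image"];b=cs["top"]["image"]
cv2.imwrite('pics/s6.png',np.vstack([cv2.resize(c[225:285,230:360],None,fx=5,fy=5,interpolation=cv2.INTER_CUBIC),cv2.resize(b[205:260+0,260:390],None,fx=5,fy=5,interpolation=cv2.INTER_CUBIC)]))
for l in("vase","light","bowl","case"):
    for n in cs: print(l,n,[np.round(x["location"],0) for x in pinpoint(l,n)[:1]])
m={}
for n in cs:
    o=orange(cs[n]["image"]);k=np.zeros_like(o);
    if n=="side":k[230:290,220:300]=1
    else:k[240:330,300:350]=1
    ys,xs=np.nonzero(o&k);print(n,xs.min(),xs.max(),ys.min(),ys.max())
# expected handle corners if flat on post, tip 29 past
a=np.radians(-4.63);t=np.array([.595,-.006])+.0295*np.array([np.cos(a),np.sin(a)]);p=t-.12*np.array([np.cos(a),np.sin(a)])
for n in cs: print(n,np.round(proj(cs[n],place(H+[0,0,.0455],[*p,a])),1).tolist())
```

```text
vase top [array([201., 336.])]
vase side [array([259., 355.])]
light top [array([294., 224.])]
light side [array([228., 242.])]
bowl top [array([235., 494.])]
bowl side [array([452., 367.])]
case top [array([219., 168.])]
case side [array([198., 312.])]
top 322 328 265 294
side 249 283 250 268
top [[327.4, 294.6], [327.4, 295.4], [320.3, 293.9], [320.0, 294.7], [330.0, 267.8], [330.0, 267.8], [322.9, 267.1], [322.7, 267.0]]
side [[249.3, 271.0], [247.9, 254.1], [249.6, 266.1], [248.2, 249.3], [280.3, 269.8], [279.6, 253.0], [280.2, 265.0], [279.5, 248.2]]
```

View pics/s6.png

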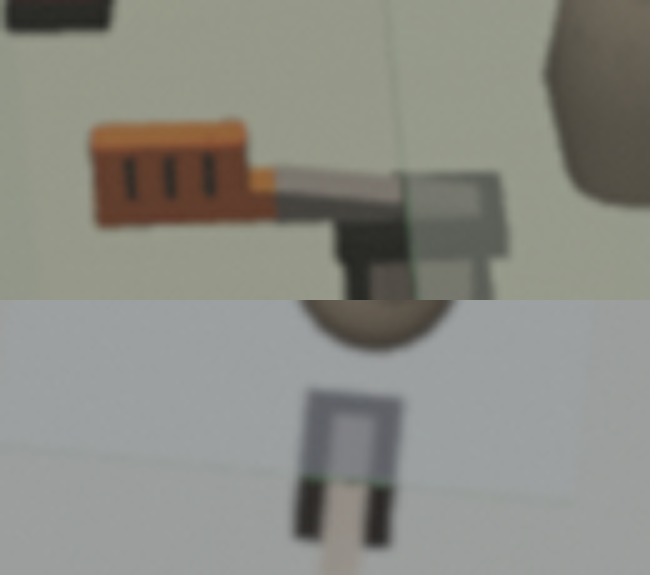

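The released blade lies level on the post. Its tip is at about (480,200) in the side crop, well under the pane, and it is centred and aligned in the top crop. The vase, light and bowl sit where they did, and the case is where the first top view showed it. I'm handing in.

```bash
python3 -c "
from plant import r
print(r.close_job())"
```

```text
the job is handed in; nothing more can be done
None
```

The feeler blade is in the gap, flat and centred on the post about 29 mm under the pane; I stopped at about 9–10 N of drag, let go and handed the job in, but no verdict came back and I did not measure the pane's lift directly.

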